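# Open the lever-lid pick box, keep it open, ease the lid shut

## Robot

A 6-joint arm with a two-finger parallel gripper is mounted at the origin on the work surface. World frame = base frame: x ahead of the robot, y to its left, z up, the work surface at z = 0. Lengths are in mm, angles in rad, forces in N, time in s.
With the tool pointing down it reaches from about 400 to 925 mm from the base axis. Payload 12.5 kg.
Tool frame: the origin (TCP) lies on the centre line of the jaws, within the pads' length; the fingertips stand 19 mm ahead of it and the grasp point (between the pads) is the TCP; z points along the fingers, y is the line along which they close (so a half turn about z gives the same grasp; the last joint's range is limited). The gripper opens to 95 mm and grips with 3 to 60 N. Pads are 20 mm wide; open, the fingers measure 119 mm over their backs; the gripper's body (75 mm by 180 mm) begins 59 mm behind the grasp point.
Start: joints at [-0.106, 0.491, 1.559, -0, 1.092, -0.106], TCP at [625.016, 0.021, 233.661] pointing down, gripper open.
Joint ranges: [-3.1, 3.1], [-0.84, 2.19], [0.05, 2.79], [-1.13, 4.28], [0.06, 2.93], [-2.69, 2.69]. Speed limits (rad/s): [2.22, 2.22, 2.79, 3.14, 3.14, 3.14].

## Interface

Orientations are given as [roll, pitch, yaw] about the fixed x, y, z axes, in that order (R = Rz(yaw) Ry(pitch) Rx(roll)).
In Python, from cell import state, read_camera, job_done gives the robot as it stands.
- The arm moves only by the tool arm_command, never from a script. Its argument "deltas" is a list of rows, each an object of numbers: "dx", "dy", "dz": the shift along the world's x, y, z in m; "yaw": the turn about the world's z in degrees. In form: [{"dx": .., "dy": .., "dz": .., "yaw": ..}, ...]. A call has 1 to 20 rows; each row shifts and turns the commanded pose from where the row before left it; what a row does not reach is not made up. A row lasts 1/10 s, in which the tool goes at most 50 mm and 8.59 degrees, less where a joint would pass 70% of its speed; a pose out of reach is approached as far as the arm can. A call with a gripper value outside its range is refused whole. "gripper" is the finger opening in m, from 0 to 0.0951, set as the call begins (left out, the last holds). The fingers move at their own pace and stop on an object; the grip force is fixed at half the most. Time passes only in rows, so rows that do not move let the fingers close. It gives the time, the measured TCP pose, the force, the opening and the grip force at its end, in the units of the state.
- state(): the state, without advancing time (a new reading comes with each control period).
- read_camera(name): name is "scene" or "side" or "wrist"; returns a dict with "color" (384x512x3 uint8, red, green, blue), "range_z" (384x512 float32, mm along the optical axis (not along the pixel's ray), 0 where there is no reading), "fx", "fy", "cx", "cy" (pixels), "extrinsics" (4x4, takes a point from camera to world coordinates). Camera axes: x right, y up, looking along -z (the intrinsics and any distortion apply to the point x, -y, -z); pixel columns grow to the right and rows downward; lengths in mm; the calibration is good to about 2 mm. A picture is of the moment at which its call begins.
- job_done(): hands the job in; it is judged then, once.
The state is a dict: "t": time; "joints": joint angles; "qvel": joint speeds; "tau": joint torques, N m; "eef_pos": TCP position; "tcp_rot": TCP orientation; "ft_force": force on the tool from outside, world axes, zero at the start; "moment": the same for the moment, N m; "opening": opening from 0.0 (shut) to 1.0 (fully open); "grip_force": force on a finger pad.
Only numpy, scipy, OpenCV 4.12 (cv2) and the standard library are available. Lean on these libraries where they do the work, as an engineer would, in place of code of your own. Each camera call takes 0.05 s, during which the arm holds its last target. There are 200 camera calls.

## Task

With a fingertip, press the steel lever at the foot of the clear pick box right down so that its lid swings fully open, and keep it down for three seconds or a little more so I can choose a pick. Then let the lever come up slowly under the finger, taking a couple of seconds over it, so that the lid sinks shut without slamming, and take the hand clear. Work the lid only by its lever, never by hand, and leave everything else on the desk where it is.

Things in the scene. Friction and masses are not known exactly. Their poses are not given: they have to be found in the camera images.
- pickbox: Clear acrylic box of guitar picks on a black base, 90 mm deep (its x), 116 mm wide (its y), 87 mm high over the closed lid, held to the desk by suction feet. Origin: centre of its underside on the desk. Its -x side is the front, where the lever sticks out; +x is the back, where the lid is hinged (hinge line along y, 50 mm behind the origin, 83 mm up). The base is 26 mm high; a slot in its front lets the lever through. Its yaw varies by about 0.4 either way.
- lever: Stainless lever, bent strip ending in a ribbed treadle pad in front of the box. Origin: its pivot inside the base, 15 mm in front of the box's origin and 14 mm up. It turns about the box's y axis by 0.28 rad between its upper rest and its lower stop; pressing the pad down takes 3 to 6 N, and about as much to keep it there. A spring and the lid's weight bring it back up; when let go the lid slams.
- lever_pad (a point): Centre of the upper face of the lever's pad: the place to press. The pad is 28 mm (front to back) by 44 mm (sideways), 3 mm thick. At rest the point is 87 mm in front of the box's origin, hence 42 mm clear of the box's front wall, and about 36 mm above the desk; at the lower stop it is 20 mm lower and 3 mm farther out. The point moves with the lever.
- lid (a joint): Angle of the lid in rad: 0 closed on the rim, 1.2 fully open (lever on its lower stop). The lever drives it by a push rod: 1 mm at the pad turns the lid by about 0.06 rad, and the lid follows the pad both ways.
- lid_panel: The lid itself, a clear acrylic panel 96 mm by 116 mm by 5 mm with a stainless front edge, mass about 85 g. Origin on the hinge line at the back of the box; when closed it lies along the box's -x from there, its top 85 to 86 mm above the desk. Its front edge swings up and back, away from the lever. Not to be touched.
- tremolo: White effects pedal, 118 by 68 mm, 54 mm high over the footswitch; loose. Origin: centre of its underside. Stands beside the box. Bystander.
- distortion: Yellow effects pedal, 118 by 68 mm, 54 mm high over the footswitch; loose. Origin: centre of its underside. Stands beside the box. Bystander.
- capo: Metal capo lying on its side, about 117 by 50 mm, 16 mm high; loose. Origin under its middle. Lies to the left (+y) of the lever. Bystander.
- slide: Steel guitar slide, a tube 23 mm in diameter and 60 mm tall standing on end; loose. Origin: centre of its foot. Stands to the right (-y) of the lever. Bystander.
- screwdriver: Screwdriver with a green grip lying along its x axis (grip to -x), 209 mm long, 25 mm thick; loose. Origin under the ferrule, 90 mm from the grip's end. Bystander.
- coaster: Round ceramic coaster 100 mm in diameter, 7 mm thick; loose. Origin: centre of its underside. Bystander.
- mug: White mug with a handle, 80 mm in diameter, 92 mm high, on the coaster; loose. Origin: centre of its foot. Bystander.
Things that resemble listed ones, but are neither listed nor needed, are in the scene too. What is shaped like the pickbox but yellow is not meant.

How it is judged (in metres and radians):
On the way, in this order (a step that is already met when the one before it is completed fails the run):
1. the lid stands open (1.0 rad or more of its 1.2) with the fingers pressing the lever, for 2.5 s on end (value of joint lid above 1 rad and contact force between the fingers and lever above 0.2 N), for 2.5 s.
2. the lid is on its way down, lower than half open, with the fingers still on the lever (value of joint lid between 0.1 and 0.6 rad and contact force between the fingers and lever above 0.1 N), for 0.05 s.
3. the lid is shut (value of joint lid below 0.04 rad), for 0.2 s.
At the end, for the whole second after the job is handed in: The lid is shut (within 0.04 rad) and at rest, and the pedals, capo, slide, screwdriver, coaster and mug are within 20 mm of where they stood, slide and mug upright (within 0.2 rad) (value of joint lid below 0.04 rad and velocity of joint lid between -0.1 and 0.1 rad/s and distance of each of tremolo, distortion, capo, slide, screwdriver, coaster, mug from where it was at the start of the episode below 0.02 m and angle between each of slide, mug's own z axis and vertical below 0.2 rad); the robot touches nothing.
It fails at once if the lid falls or slams: it drops faster than 4 rad/s, or meets the rim (last 0.1 rad) faster than 3 rad/s (velocity of joint lid below -4 rad/s or (value of joint lid below 0.1 rad and velocity of joint lid below -3 rad/s)).
It fails at once if the lid itself is touched or lifted by the robot (contact force between any of the fingers, the arm and lid_panel above 0.3 N).
It fails at once if a bystander is moved or lifted by over 20 mm, or the slide or mug is tipped over (angle between any of slide, mug's own z axis and vertical above 0.5 rad or distance of any of tremolo, distortion, capo, slide, screwdriver, coaster, mug from where it was at the start of the episode above 0.02 m).
It also fails if it takes over 54 s, if anything falls off the work surface, if the arm or the gripper's body presses on something with over 40 N, if the wrist force passes 120 N, or if a joint passes its speed limit or range.

## Working session

There is one attempt and no reset: what is moved stays moved. The work goes in short steps, Python scripts to look and compute and a tool call to move; the robot and the scene stay as the last step left them, time stands still between calls to the robot, and variables do not carry over. Pictures are saved under pics/ and viewed, at most 10 in all, crops included, and the job is handed in when it is done.

Besides the shell and the picture viewer there is one more tool, called after "Request:" as name([rows], argument=value, ...), one row to a line, values as JSON. arm_command: Moves the arm, as the interface text tells. Its arguments: {"type":"object","properties":{"deltas":{"type":"array"},"gripper":{"type":"number"}},"required":["deltas"]}

```bash
mkdir -p pics
cat > h.py <<'E'
import numpy as np,cv2,pickle
from cell import state,read_camera,job_done
def snap(n,f):
    c=read_camera(n); pickle.dump(c,open(f'pics/{f}.pkl','wb')); cv2.imwrite(f'pics/{f}.png',c['color'][:,:,::-1]); return c
def load(f): return pickle.load(open(f'pics/{f}.pkl','rb'))
def pt(c,u,v,r=1):
    w=c['range_z'][v-r:v+r+1,u-r:u+r+1]; w=w[w>0]
    if not len(w): return None
    z=np.median(w)
    return (c['extrinsics']@[ (u-c['cx'])/c['fx']*z,-(v-c['cy'])/c['fy']*z,-z,1])[:3].round(1)
def crop(c,u0,v0,u1,v1,k,f):
    cv2.imwrite(f'pics/{f}.png',cv2.resize(c['color'][v0:v1,u0:u1,::-1],None,fx=k,fy=k,interpolation=cv2.INTER_CUBIC))
E
python3 - <<'E'
from h import *
a=snap('scene','s1');b=snap('side','d1')
cv2.imwrite('pics/both.png',cv2.resize(np.hstack([a['color'],b['color']])[:,:,::-1],(800,300)))
for c in(a,b):print(c['extrinsics'].round(2).tolist(),c['fx'],c['cx'],c['cy'])
print(state())
E
```

```text
[[-0.88, -0.27, 0.4, 1009.68], [0.48, -0.48, 0.73, 794.08], [-0.0, 0.83, 0.55, 614.73], [0.0, 0.0, 0.0, 1.0]] 363.9966860324125 251.9528169784375 188.4462523173298
[[0.98, 0.09, -0.2, 382.33], [-0.21, 0.48, -0.85, -906.98], [0.02, 0.87, 0.49, 638.14], [0.0, 0.0, 0.0, 1.0]] 439.6616924732052 255.8810399643469 193.85081925569295
{'t': 0.1, 'joints': array([-1.05603335e-01,  4.91495895e-01,  1.55940692e+00, -2.72159725e-05,
        1.09170299e+00, -1.05637177e-01]), 'qvel': array([ 0.00032562, -0.00071094, -0.00012228,  0.00055828, -0.00073671,
        0.00156958]), 'tau': array([ 2.47082615e-03, -6.13621187e+01, -2.58604574e+01,  6.93451893e-02,
        4.70101309e-02, -2.07912552e-05]), 'eef_pos': array([6.24793687e+02, 3.63663226e-02, 2.33115937e+02]), 'tcp_rot': array([-3.14058260e+00, -8.28233333e-05,  1.57084268e+00]), 'ft_force': array([-0.01916224,  0.25627386, -0.39218876]), 'moment': array([ 0.01925482, -0.00227578,  0.00835265]), 'grip_force': 0.0, 'opening': 0.9971623298689034}
```

View pics/s1.png

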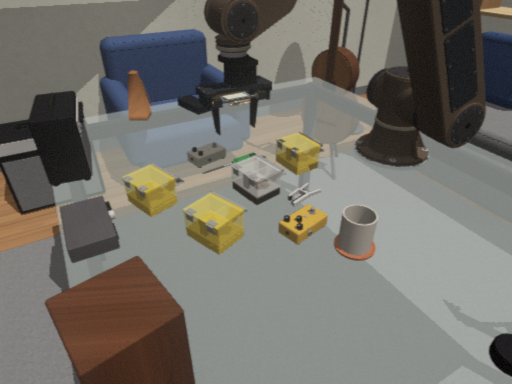

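View pics/d1.png

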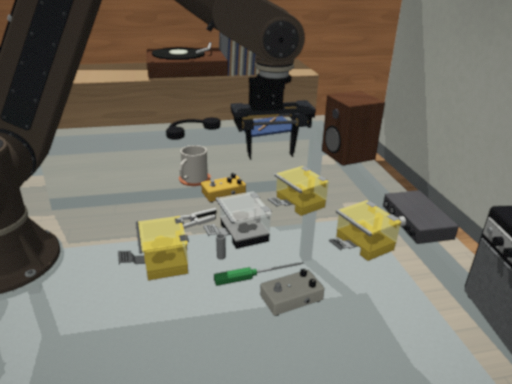

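The clear box on a black base is at scene (257,178) and side (243,218). The yellow-based ones at scene (150,188), (215,220), (299,152) are decoys. I'll confirm this in an enlarged crop.

Run:
```python
from h import *
a=load('s1');b=load('d1')
def cr(c,u0,v0): return cv2.resize(c['color'][v0:v0+90,u0:u0+120,::-1],(800,600),interpolation=cv2.INTER_CUBIC)
im=np.vstack([cr(b,170,175)]);cv2.imwrite('pics/c1.png',im)
cv2.imwrite('pics/c2.png',cr(a,215,135))
```

```text
(no output)
```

View pics/c1.png

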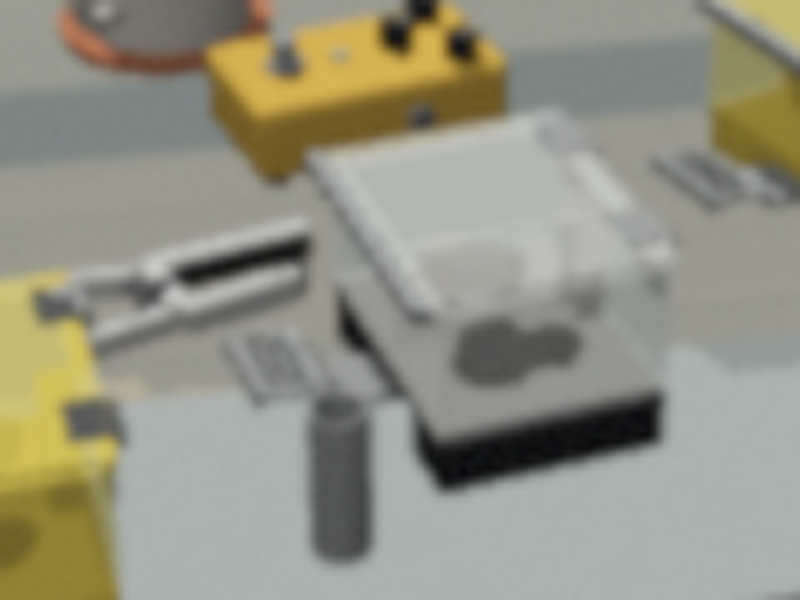

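View pics/c2.png

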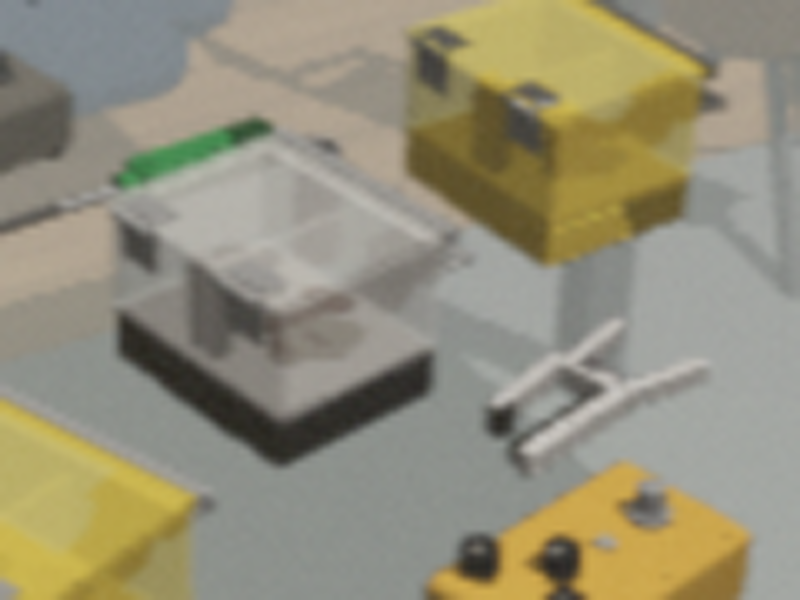

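The side crop shows the meant box: clear, with a black base and the treadle pad in front at crop (277,365), i.e. full (211.5,230). The slide is at crop (340,408-555), the capo to the upper left, and a yellow box in front. I'll fit the pose.

Run:
```python
from h import *
from scipy.optimize import least_squares
a=load('s1');b=load('d1')
k=120/800
S=lambda u,v:(170+u*k-.5,175+v*k-.5)
C=lambda u,v:(215+u*k-.5,135+v*k-.5)
def ray(c,uv,z):
    E=c['extrinsics'];d=E[:3,:3]@[(uv[0]-c['cx'])/c['fx'],-(uv[1]-c['cy'])/c['fy'],-1];o=E[:3,3]
    return (o+d*(z-o[2])/d[2]).round(1)
def proj(c,p):
    E=c['extrinsics'];q=E[:3,:3].T@(p-E[:3,3]);return np.array([c['cx']+c['fx']*q[0]/-q[2],c['cy']+c['fy']*q[1]/q[2]])
F=-45;B=45;L=58;R=-58
obs=[(b,S(440,488),(F,R,0)),(b,S(660,438),(B,R,0)),(b,S(435,440),(F,R,26)),(b,S(660,395),(B,R,26)),
(b,S(277,365),(-87,0,36)),(b,S(225,335),(-101,22,36)),(b,S(330,395),(-73,-22,36)),(b,S(290,325),(-73,22,36)),(b,S(262,405),(-101,-22,36)),
(a,C(283,463),(B,L,0)),(a,C(120,352),(B,R,0)),(a,C(432,390),(F,L,0)),(a,C(283,418),(B,L,26)),(a,C(432,350),(F,L,26))]
def W(x,p):
    c,s=np.cos(x[2]),np.sin(x[2]);return np.array([x[0]+c*p[0]-s*p[1],x[1]+s*p[0]+c*p[1],p[2]])
f=lambda x:np.concatenate([proj(c,W(x,p))-uv for c,uv,p in obs])
r=least_squares(f,[640,0,0],loss='soft_l1');print(r.x.round(3));print(f(r.x).reshape(-1,2).round(1).tolist())
print('pad fit',W(r.x,(-87,0,36)),'pad rays',ray(b,S(277,365),36),[ray(b,S(*q),36) for q in((225,335),(290,325),(330,395),(262,405))])
print('slide top',ray(b,S(340,408),60))
print('capo',[ray(b,S(*q),14) for q in((305,225),(300,280),(100,345),(40,300))])
print('yellow near top edge',[ray(b,uv,86) for uv in((137,219),(184,219),(187,237),(141,248))])
print('range pad',pt(b,211,229),pt(b,212,230),'slide',pt(b,221,240))
```

```text
[5.62003e+02 2.38000e+00 1.93000e-01]
[[-0.2, 2.9], [0.7, 2.3], [0.5, 1.2], [1.1, 0.0], [-0.4, -0.1], [-0.9, 0.9], [0.0, -1.1], [0.2, 0.1], [-0.9, -0.1], [-0.1, 1.8], [-0.4, 1.2], [0.5, 1.3], [-0.1, 1.1], [0.9, -0.0]]
pad fit [476.62290125 -14.32811881  36.        ] pad rays [477.6 -15.   36. ] [array([461.2,   8.2,  36. ]), array([485.7,  10.6,  36. ]), array([493.9, -37.6,  36. ]), array([469.2, -39.5,  36. ])]
slide top [491.7 -80.7  60. ]
capo [array([505.2, 117.1,  14. ]), array([497.6,  75.7,  14. ]), array([416.5,  43.3,  14. ]), array([395.9,  79.4,  14. ])]
yellow near top edge [array([307.8, -16.4,  86. ]), array([413.7, -35.7,  86. ]), array([ 414.8, -109.5,   86. ]), array([ 317.9, -132. ,   86. ])]
range pad [477.6 -14.1  36.1] [479.3 -20.3  37.1] slide [491.6 -88.8  53.7]
```

Pad found by fit, ray and depth: (477, -15, 36), box yaw 0.19. I'll go above a point 4 mm outward of the pad centre, with the fingers shut and the jaw line along the box's y.

Request:
arm_command([
  {"dx": -0.0152,"dy": -0.0016,"yaw": -7.9},
  {"dx": -0.0152,"dy": -0.0016,"yaw": -7.9},
  {"dx": -0.0152,"dy": -0.0016,"yaw": -7.9},
  {"dx": -0.0152,"dy": -0.0016,"yaw": -7.9},
  {"dx": -0.0152,"dy": -0.0016,"yaw": -7.9},
  {"dx": -0.0152,"dy": -0.0016,"yaw": -7.9},
  {"dx": -0.0152,"dy": -0.0016,"yaw": -7.9},
  {"dx": -0.0152,"dy": -0.0016,"yaw": -7.9},
  {"dx": -0.0152,"dy": -0.0016,"yaw": -7.9},
  {"dx": -0.0152,"dy": -0.0016,"yaw": -7.9},
  {"dz": -0.02},
  {"dz": -0.03},
  {"dz": -0.03},
  {"dz": -0.03},
  {"dz": -0.02},
  {"dz": -0.015},
  {"dz": -0.008},
  {"dz": 0},
  {"dz": 0},
  {"dz": 0},
], gripper=0)

```text
$.deltas[0]: bad value
```

Run:
```python
from h import *
b=snap('side','d2');crop(b,150,130,300,255,5,'c3');s=state();print(s['eef_pos'],s['tcp_rot'],s['ft_force'],s['opening'],s['t'])
```

```text
[6.24840714e+02 4.75677815e-02 2.33194907e+02] [-3.14076181e+00 -1.12966188e-04  1.57079163e+00] [-0.09724493 -0.38960786 -0.18776169] 1.0008454816403003 0.15
```

View pics/c3.png

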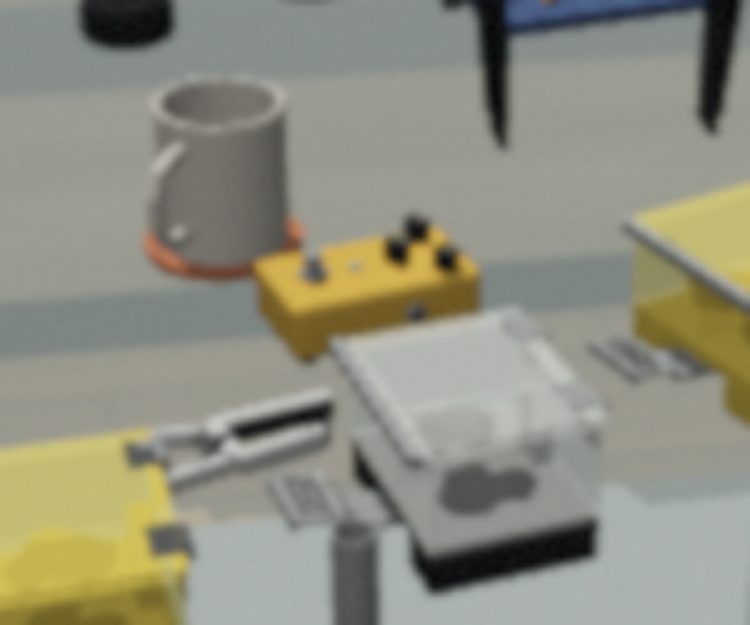

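The picture shows the same scene; the arm did not move because the rows were refused. They probably need all four numbers.

Request:
arm_command([
  {"dx": -0.0152,"dy": -0.0016,"dz": 0,"yaw": -7.9},
  {"dx": -0.0152,"dy": -0.0016,"dz": 0,"yaw": -7.9},
  {"dx": -0.0152,"dy": -0.0016,"dz": 0,"yaw": -7.9},
  {"dx": -0.0152,"dy": -0.0016,"dz": 0,"yaw": -7.9},
  {"dx": -0.0152,"dy": -0.0016,"dz": 0,"yaw": -7.9},
  {"dx": -0.0152,"dy": -0.0016,"dz": 0,"yaw": -7.9},
  {"dx": -0.0152,"dy": -0.0016,"dz": 0,"yaw": -7.9},
  {"dx": -0.0152,"dy": -0.0016,"dz": 0,"yaw": -7.9},
  {"dx": -0.0152,"dy": -0.0016,"dz": 0,"yaw": -7.9},
  {"dx": -0.0152,"dy": -0.0016,"dz": 0,"yaw": -7.9},
  {"dx": 0,"dy": 0,"dz": -0.02,"yaw": 0},
  {"dx": 0,"dy": 0,"dz": -0.03,"yaw": 0},
  {"dx": 0,"dy": 0,"dz": -0.03,"yaw": 0},
  {"dx": 0,"dy": 0,"dz": -0.03,"yaw": 0},
  {"dx": 0,"dy": 0,"dz": -0.02,"yaw": 0},
  {"dx": 0,"dy": 0,"dz": -0.015,"yaw": 0},
  {"dx": 0,"dy": 0,"dz": -0.008,"yaw": 0},
  {"dx": 0,"dy": 0,"dz": 0,"yaw": 0},
  {"dx": 0,"dy": 0,"dz": 0,"yaw": 0},
  {"dx": 0,"dy": 0,"dz": 0,"yaw": 0},
], gripper=0)

```text
t: 2.15
eef_pos: [473.4, -16.0, 81.4]
tcp_rot: [3.141, -0.001, 0.192]
ft_force: [-0.0, 0.0, 0.2]
opening: 0.006
grip_force: 0.0
```

Run:
```python
from h import *
b=snap('side','d2');crop(b,150,130,300,255,5,'c4');s=state();print(s['eef_pos'],s['tcp_rot'],s['ft_force'],s['opening'],s['t'])
```

```text
[473.35267459 -16.02654356  81.39573898] [ 3.14099829e+00 -1.25513776e-03  1.92059793e-01] [ 0.12822473 -0.28410065 -0.3845228 ] 0.00677560427415735 2.2
```

View pics/c4.png

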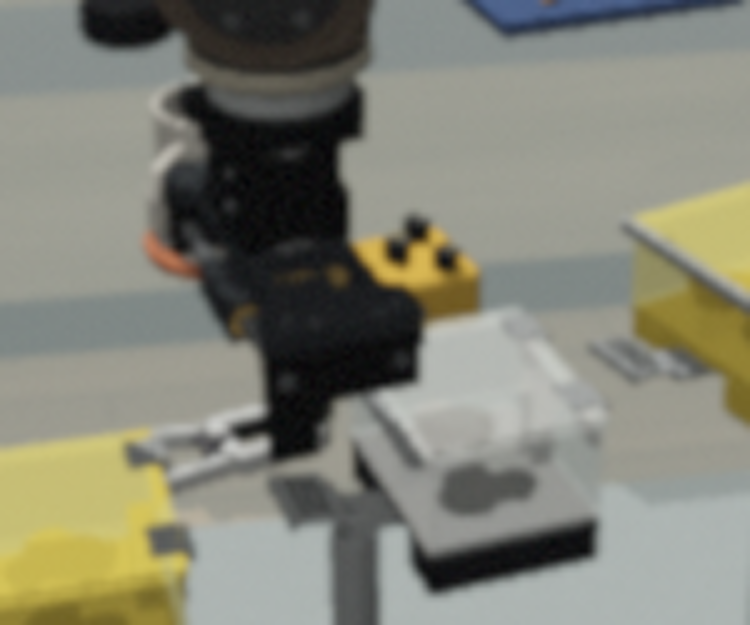

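The fingers are shut and hover right over the pad (crop about (300,450) above pad (303,500)), clear of the lid. Now down to contact, gently.

Request:
arm_command([
  {"dx": 0,"dy": 0,"dz": -0.006,"yaw": 0},
  {"dx": 0,"dy": 0,"dz": -0.006,"yaw": 0},
  {"dx": 0,"dy": 0,"dz": -0.006,"yaw": 0},
  {"dx": 0,"dy": 0,"dz": -0.003,"yaw": 0},
  {"dx": 0,"dy": 0,"dz": -0.002,"yaw": 0},
  {"dx": 0,"dy": 0,"dz": -0.002,"yaw": 0},
  {"dx": 0,"dy": 0,"dz": -0.002,"yaw": 0},
  {"dx": 0,"dy": 0,"dz": -0.002,"yaw": 0},
  {"dx": 0,"dy": 0,"dz": 0,"yaw": 0},
  {"dx": 0,"dy": 0,"dz": 0,"yaw": 0},
])

```text
t: 3.2
eef_pos: [472.9, -16.0, 51.7]
tcp_rot: [-3.142, 0.0, 0.192]
ft_force: [-2.4, -0.1, 3.5]
opening: 0.007
grip_force: 1.8
```

Request:
arm_command([
  {"dx": -0.0002,"dy": 0,"dz": -0.002,"yaw": 0},
  {"dx": -0.0002,"dy": 0,"dz": -0.002,"yaw": 0},
  {"dx": -0.0002,"dy": 0,"dz": -0.002,"yaw": 0},
  {"dx": -0.0002,"dy": 0,"dz": -0.002,"yaw": 0},
  {"dx": -0.0002,"dy": 0,"dz": -0.002,"yaw": 0},
  {"dx": -0.0002,"dy": 0,"dz": -0.002,"yaw": 0},
  {"dx": -0.0002,"dy": 0,"dz": -0.002,"yaw": 0},
  {"dx": 0,"dy": 0,"dz": 0,"yaw": 0},
  {"dx": 0,"dy": 0,"dz": 0,"yaw": 0},
])

```text
t: 4.1
eef_pos: [471.8, -16.0, 37.6]
tcp_rot: [3.141, -0.0, 0.192]
ft_force: [-2.1, -0.3, 3.6]
opening: 0.006
grip_force: 1.8
```

Request:
arm_command([
  {"dx": 0,"dy": 0,"dz": -0.001,"yaw": 0},
  {"dx": 0,"dy": 0,"dz": -0.001,"yaw": 0},
  {"dx": 0,"dy": 0,"dz": 0,"yaw": 0},
  {"dx": 0,"dy": 0,"dz": 0,"yaw": 0},
])

```text
t: 4.5
eef_pos: [471.7, -16.0, 35.6]
tcp_rot: [3.141, -0.0, 0.192]
ft_force: [-1.1, -1.8, 3.4]
opening: 0.003
grip_force: 1.7
```

Request:
arm_command([
  {"dx": 0,"dy": 0,"dz": -0.001,"yaw": 0},
  {"dx": 0,"dy": 0,"dz": 0,"yaw": 0},
  {"dx": 0,"dy": 0,"dz": 0,"yaw": 0},
])

```text
t: 4.8
eef_pos: [471.6, -16.0, 34.7]
tcp_rot: [3.141, -0.0, 0.192]
ft_force: [-1.2, -1.7, 4.8]
opening: 0.005
grip_force: 2.3
```

Run:
```python
from h import *
b=snap('side','d3');crop(b,150,130,300,255,5,'c5');s=state();print(s['eef_pos'],s['ft_force'])
```

```text
[471.66420311 -15.98913015  34.71560192] [-1.65635611 -1.73071352  5.21058483]
```

View pics/c5.png

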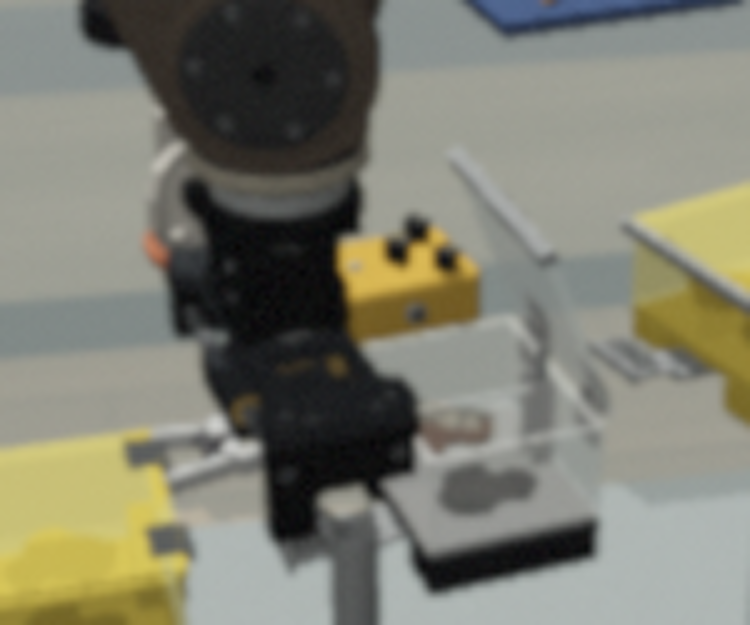

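The lid stands steeply open (front edge crop (450,155)-(550,255)), finger on the pad, slide and capo untouched. One more mm to be sure of the stop.

Request:
arm_command([
  {"dx": 0,"dy": 0,"dz": -0.001,"yaw": 0},
  {"dx": 0,"dy": 0,"dz": 0,"yaw": 0},
  {"dx": 0,"dy": 0,"dz": 0,"yaw": 0},
])

```text
t: 5.15
eef_pos: [471.7, -16.0, 33.9]
tcp_rot: [3.141, -0.0, 0.192]
ft_force: [-2.5, -2.1, 9.4]
opening: 0.007
grip_force: 4.8
```

The force jumped, so the lever is on its stop. Hold about 3.4 s.

Request:
arm_command([
  {"dx": 0,"dy": 0,"dz": 0,"yaw": 0},
  {"dx": 0,"dy": 0,"dz": 0,"yaw": 0},
  {"dx": 0,"dy": 0,"dz": 0,"yaw": 0},
  {"dx": 0,"dy": 0,"dz": 0,"yaw": 0},
  {"dx": 0,"dy": 0,"dz": 0,"yaw": 0},
  {"dx": 0,"dy": 0,"dz": 0,"yaw": 0},
  {"dx": 0,"dy": 0,"dz": 0,"yaw": 0},
  {"dx": 0,"dy": 0,"dz": 0,"yaw": 0},
  {"dx": 0,"dy": 0,"dz": 0,"yaw": 0},
  {"dx": 0,"dy": 0,"dz": 0,"yaw": 0},
  {"dx": 0,"dy": 0,"dz": 0,"yaw": 0},
  {"dx": 0,"dy": 0,"dz": 0,"yaw": 0},
  {"dx": 0,"dy": 0,"dz": 0,"yaw": 0},
  {"dx": 0,"dy": 0,"dz": 0,"yaw": 0},
  {"dx": 0,"dy": 0,"dz": 0,"yaw": 0},
  {"dx": 0,"dy": 0,"dz": 0,"yaw": 0},
  {"dx": 0,"dy": 0,"dz": 0,"yaw": 0},
])

```text
t: 6.85
eef_pos: [471.7, -16.0, 34.0]
tcp_rot: [3.141, -0.0, 0.192]
ft_force: [-2.3, -1.7, 10.0]
opening: 0.001
grip_force: 4.7
```

Request:
arm_command([
  {"dx": 0,"dy": 0,"dz": 0,"yaw": 0},
  {"dx": 0,"dy": 0,"dz": 0,"yaw": 0},
  {"dx": 0,"dy": 0,"dz": 0,"yaw": 0},
  {"dx": 0,"dy": 0,"dz": 0,"yaw": 0},
  {"dx": 0,"dy": 0,"dz": 0,"yaw": 0},
  {"dx": 0,"dy": 0,"dz": 0,"yaw": 0},
  {"dx": 0,"dy": 0,"dz": 0,"yaw": 0},
  {"dx": 0,"dy": 0,"dz": 0,"yaw": 0},
  {"dx": 0,"dy": 0,"dz": 0,"yaw": 0},
  {"dx": 0,"dy": 0,"dz": 0,"yaw": 0},
  {"dx": 0,"dy": 0,"dz": 0,"yaw": 0},
  {"dx": 0,"dy": 0,"dz": 0,"yaw": 0},
  {"dx": 0,"dy": 0,"dz": 0,"yaw": 0},
  {"dx": 0,"dy": 0,"dz": 0,"yaw": 0},
  {"dx": 0,"dy": 0,"dz": 0,"yaw": 0},
  {"dx": 0,"dy": 0,"dz": 0,"yaw": 0},
  {"dx": 0,"dy": 0,"dz": 0,"yaw": 0},
])

```text
t: 8.55
eef_pos: [471.7, -16.0, 33.9]
tcp_rot: [3.141, -0.0, 0.192]
ft_force: [-3.3, -2.3, 9.2]
opening: 0.0
grip_force: 4.7
```

Request:
arm_command([
  {"dx": 0,"dy": 0,"dz": 0.001,"yaw": 0},
  {"dx": 0,"dy": 0,"dz": 0.001,"yaw": 0},
  {"dx": 0,"dy": 0,"dz": 0.001,"yaw": 0},
  {"dx": 0,"dy": 0,"dz": 0.001,"yaw": 0},
  {"dx": 0.0002,"dy": 0,"dz": 0.001,"yaw": 0},
  {"dx": 0.0002,"dy": 0,"dz": 0.001,"yaw": 0},
  {"dx": 0.0002,"dy": 0,"dz": 0.001,"yaw": 0},
  {"dx": 0.0002,"dy": 0,"dz": 0.001,"yaw": 0},
  {"dx": 0.0002,"dy": 0,"dz": 0.001,"yaw": 0},
  {"dx": 0.0002,"dy": 0,"dz": 0.001,"yaw": 0},
  {"dx": 0.0002,"dy": 0,"dz": 0.001,"yaw": 0},
  {"dx": 0,"dy": 0,"dz": 0.001,"yaw": 0},
])

```text
t: 9.75
eef_pos: [473.0, -15.9, 45.7]
tcp_rot: [-3.142, 0.0, 0.192]
ft_force: [-1.6, 0.2, 3.7]
opening: 0.001
grip_force: 1.6
```

Request:
arm_command([
  {"dx": 0,"dy": 0,"dz": 0.001,"yaw": 0},
  {"dx": 0,"dy": 0,"dz": 0.001,"yaw": 0},
  {"dx": 0,"dy": 0,"dz": 0.001,"yaw": 0},
  {"dx": 0,"dy": 0,"dz": 0.001,"yaw": 0},
  {"dx": 0,"dy": 0,"dz": 0.001,"yaw": 0},
  {"dx": 0,"dy": 0,"dz": 0.001,"yaw": 0},
  {"dx": 0,"dy": 0,"dz": 0.001,"yaw": 0},
  {"dx": 0,"dy": 0,"dz": 0.001,"yaw": 0},
  {"dx": 0,"dy": 0,"dz": 0.001,"yaw": 0},
  {"dx": 0,"dy": 0,"dz": 0.001,"yaw": 0},
  {"dx": 0,"dy": 0,"dz": 0.001,"yaw": 0},
  {"dx": 0,"dy": 0,"dz": 0.001,"yaw": 0},
  {"dx": 0,"dy": 0,"dz": 0.001,"yaw": 0},
  {"dx": 0,"dy": 0,"dz": 0,"yaw": 0},
])

```text
t: 11.15
eef_pos: [472.7, -15.9, 58.6]
tcp_rot: [-3.141, 0.001, 0.192]
ft_force: [-0.1, 0.6, -0.3]
opening: 0.007
grip_force: 0.0
```

The finger is off the lever with no force; take the hand well clear.

Request:
arm_command([
  {"dx": 0,"dy": 0,"dz": 0.005,"yaw": 0},
  {"dx": 0,"dy": 0,"dz": 0.01,"yaw": 0},
  {"dx": 0,"dy": 0,"dz": 0.02,"yaw": 0},
  {"dx": 0,"dy": 0,"dz": 0.025,"yaw": 0},
  {"dx": 0,"dy": 0,"dz": 0.025,"yaw": 0},
  {"dx": 0,"dy": 0,"dz": 0.025,"yaw": 0},
  {"dx": 0,"dy": 0,"dz": 0.025,"yaw": 0},
  {"dx": 0,"dy": 0,"dz": 0.02,"yaw": 0},
  {"dx": 0,"dy": 0,"dz": 0.01,"yaw": 0},
  {"dx": 0,"dy": 0,"dz": 0,"yaw": 0},
  {"dx": 0,"dy": 0,"dz": 0,"yaw": 0},
  {"dx": 0,"dy": 0,"dz": 0,"yaw": 0},
])

```text
t: 12.35
eef_pos: [472.6, -15.9, 222.8]
tcp_rot: [-3.141, 0.002, 0.192]
ft_force: [-0.6, 0.9, -1.2]
opening: 0.005
grip_force: 0.0
```

Run:
```python
from h import *
b=snap('side','d4');crop(b,150,130,300,255,5,'c6')
```

```text
(no output)
```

View pics/c6.png

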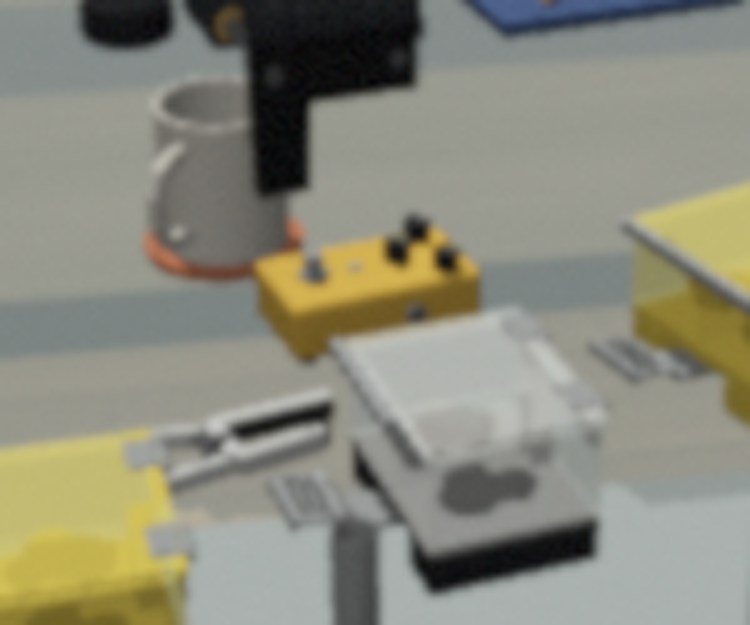

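The lid is shut (front edge crop (335,340)-(420,455), as at the start). Everything stands where it stood and the hand is clear.

```bash
python3 -c "from cell import job_done; print(job_done())"
```

```text
the job is handed in; nothing more can be done
None
```

I pressed the lever to its stop, held the lid open for about 3.4 s, and let it up under the finger over about 2 s. The lid is shut, the hand is clear, and everything visible in the last picture stands where it was; the job is handed in, with no verdict returned.

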